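# Set out the stall: four gifts from the packing tray to the display rack in reverse order

### The arm

A 7-joint arm with a two-finger parallel gripper is mounted at the origin on the work surface. World frame = base frame: x ahead of the robot, y to its left, z up, the work surface at z = 0. Lengths are in m, angles in rad, forces in N, time in s.
With the tool pointing down it reaches from about 0.425 to 0.875 m from the base axis. Payload 4.7 kg.
Tool frame: the origin (TCP) lies at the very end of the fingers, on their centre line; the grasp point (between the pads) lies 19 mm behind it; z points along the fingers, y is the line along which they close (so a half turn about z gives the same grasp; the last joint's range is limited). The gripper opens to 87 mm and grips with 3 to 60 N. Pads are 19 mm wide; open, the fingers measure 117 mm over their backs; the gripper's body (75 mm by 190 mm) begins 51 mm behind the grasp point.
Start: joints at [1.232, 0.321, -0.07, 1.45, 0.023, 1.371, -0.057], TCP at [0.225, -0.61, 0.192] pointing down, gripper open.
Joint ranges: [-2.86, 2.86], [-0.3, 2.09], [-1.38, 1.24], [0.06, 2.45], [-1.56, 4.7], [0.09, 2.05], [-2.69, 2.69]. Speed limits (rad/s): [2.57, 2.57, 3.14, 3.14, 3.14, 3.14, 3.14].

### API

Orientations are given as a rotation vector (axis times angle).
In Python, from bench import ctrl, get_image, job gives the robot as it stands.
- The arm moves only by the shell command python3 -m crank 'ROWS' [FORCE]. ROWS is JSON, a list that holds one entry, the list of rows, each a list of 5 numbers: the shift along the tool's x, y, z in mm, then the turn about the tool's z in rad, then the closure, from -1 (fully open) to 1 (shut), so that 0 is half open. A call has 1 to 10 rows; each row shifts and turns the commanded pose from where the row before left it, along the tool's axes as they then stand; what a row does not reach is not made up. A row lasts 1/12 s, in which the tool goes at most 41.7 mm and 7.16 degrees, less where a joint would pass 70% of its speed; a pose out of reach is approached as far as the arm can. A call with a gripper value outside its range is refused whole. The fingers move at their own pace and stop on an object; FORCE is the grip in N (left out, the last holds). Time passes only in rows, so rows that do not move let the fingers close. It gives the time, the measured TCP pose, the force, the opening and the grip force at its end, in the units of the state.
- ctrl.get_state(): the state, without advancing time (a new reading comes with each control period).
- get_image(name): name is "scene" or "top"; returns a dict with "pixels" (400x640x3 uint8, red, green, blue), "fx", "fy", "cx", "cy" (pixels), "T" (4x4, takes a point from camera to world coordinates). Camera axes: x right, y down, z forward; pixel columns grow to the right and rows downward; lengths in m; the calibration is good to about 2 mm. A picture is of the moment at which its call begins. There is no depth.
- job.close_job(): hands the job in; it is judged then, once.
The state is a dict: "time": time; "joint_positions": joint angles; "qd": joint speeds; "joint_torque": joint torques, N m; "position": TCP position; "tool_rot": TCP orientation; "ft_force": force on the tool from outside, world axes, zero at the start; "torque": the same for the moment, N m; "grip_width": opening from 0.0 (shut) to 1.0 (fully open); "grip_force": force on a finger pad.
Only numpy, scipy, OpenCV 4.12 (cv2) and the standard library are available. Lean on these libraries where they do the work, as an engineer would, in place of code of your own. Each camera call takes 0.05 s, during which the arm holds its last target. There are 200 camera calls.

### The job

Move the four gifts from the packing tray to the dark-battened wooden display rack, one in the middle of each place, standing upright, in reverse order: seen from the robot, what stands leftmost in the tray goes to the rightmost place of the rack, the second from the left goes to the second from the right, and so on, so that customers on the far side see the row as you see it now. Leave all four released and at rest.

Things in the scene. Friction and masses are not known exactly. Their poses are not given: they have to be found in the camera images.
- tin: squat round metal tin with a slightly wider lid, upright: 58 mm diameter (lid 60 mm, from 40 to 55 mm up), 55 mm tall, 0.18 kg (mass may vary by 25 %, as for all four gifts). Origin: centre of its underside; z up.
- bottle: small amber bottle with black cap, upright: body 44 mm diameter up to 55 mm, shoulder narrowing to a neck, cap 26 mm diameter from 70 to 85 mm, 85 mm tall in all. Origin: centre of its underside; z up.
- carton: upright gift carton of plain brown cardboard with a narrow pale band: 48 x 48 mm square, 75 mm tall. Origin: centre of its underside; x and y square to its sides (it stands within about 6 degrees of the tray's axes), z up.
- candlestick: turned wooden candlestick, upright: foot 56 mm diameter and 10 mm high, tapering to a straight stem 24 mm diameter from 20 to 66 mm up, and a top cup 42 mm diameter from 72 to 85 mm (its height). Origin: centre of its underside; z up.
- cell_tin: flat blue-lined cell in the tray, in which the tin stands at the start; all four cells look alike. 84 mm square pad 4 mm thick with a rim 3 mm wide rising to 7 mm above its underside. It is fixed to the tray and stays put, so it marks where that article started. Origin: centre of its underside; axes parallel to the tray's.
- cell_bottle: flat blue-lined cell in the tray, in which the bottle stands at the start; all four cells look alike. 84 mm square pad 4 mm thick with a rim 3 mm wide rising to 7 mm above its underside. It is fixed to the tray and stays put, so it marks where that article started. Origin: centre of its underside; axes parallel to the tray's.
- cell_carton: flat blue-lined cell in the tray, in which the carton stands at the start; all four cells look alike. 84 mm square pad 4 mm thick with a rim 3 mm wide rising to 7 mm above its underside. It is fixed to the tray and stays put, so it marks where that article started. Origin: centre of its underside; axes parallel to the tray's.
- cell_candlestick: flat blue-lined cell in the tray, in which the candlestick stands at the start; all four cells look alike. 84 mm square pad 4 mm thick with a rim 3 mm wide rising to 7 mm above its underside. It is fixed to the tray and stays put, so it marks where that article started. Origin: centre of its underside; axes parallel to the tray's.
- tray: plain plywood packing tray lying on the table, 96 mm (x) by 380 mm (y), rim 5 mm thick and 16 mm high; the row of gifts stands in it along its y axis, at y = +135, +45, -45 and -135 mm (90 mm apart), their undersides 9 mm above the table. Origin: centre of its underside; y points to the robot's left and x away from the robot, both within about 7 degrees. Fixed. It may be the nearer or the farther of the two racks; its yaw differs from the rack's.
- display: wooden display rack lying on the table, a board 98 mm (x) by 372 mm (y) by 20 mm high with dark battens 6 mm higher than the board that frame four equal places, each 82 mm (y) by 88 mm (x), in a row along its y axis; place centres at x = 0, y = +135, +45, -45 and -135 mm; gifts stand on the board, 20 mm above the table. Empty at the start. Origin: centre of its underside; y points to the robot's left and x away from the robot, both within about 7 degrees. Fixed.
There are look-alikes about, which are no part of the job. Leave any blue look-alike of the bottle alone.

How it is judged:
By the outcome, as a careful person would: the job done as asked, in the order asked, and still so for the second after the job is handed in, with the robot touching nothing.
It also fails if it takes over 99 s, if anything falls off the work surface, if the arm or the gripper's body presses on something with over 40 N, if the wrist force passes 120 N, or if a joint passes its speed limit or range.

## Working session

There is one attempt and no reset: what is moved stays moved. The work goes in short steps, Python scripts to look and compute and a shell command to move; the robot and the scene stay as the last step left them, time stands still between calls to the robot, and variables do not carry over. Pictures are saved under pics/ and viewed, at most 14 in all, crops included, and the job is handed in when it is done.

```bash
ls; mkdir -p pics
python3 - <<'E'
from bench import ctrl,get_image
import cv2,numpy as np
s=ctrl.get_state();print(s)
for n in("scene","top"):
    im=get_image(n);print(n,im["fx"],im["fy"],im["cx"],im["cy"],np.round(im["T"],4).tolist())
    cv2.imwrite(f"pics/{n}0.png",im["pixels"][:,:,::-1])
E
```

```text
pics
{'time': 0.0, 'joint_positions': array([ 1.23212199,  0.32181542, -0.07006824,  1.45167057,  0.02260808,
        1.3708089 , -0.05689148]), 'qd': array([-2.99681543e-04, -5.28191608e-04, -1.19645935e-03,  8.41305213e-05,
        1.02938153e-04,  2.50950489e-04, -2.58885745e-04]), 'joint_torque': array([-3.32122490e-04, -4.91289639e+01, -4.03972529e-01, -3.12523091e+01,
       -6.38511172e-02,  4.38740419e-02,  2.04685966e-04]), 'position': array([ 0.22430133, -0.60941753,  0.1908686 ]), 'tool_rot': array([-3.09100693e+00, -5.50979330e-01,  7.00170302e-04]), 'ft_force': array([-1.88760004, -0.08533024,  0.31694584]), 'torque': array([ 0.0560916 ,  0.02511492, -0.01605019]), 'grip_force': 0.0, 'grip_width': 1.0008488974223966}
scene 385.9202999136435 385.9202999136435 324.5953144793198 199.14517424982614 [[-0.2939, 0.7043, -0.6463, 0.9994], [0.9557, 0.2065, -0.2095, 0.1529], [-0.0141, -0.6792, -0.7338, 0.6111], [0.0, 0.0, 0.0, 1.0]]
top 446.31132537568357 446.31132537568357 316.3941333909916 205.79095313297015 [[0.0164, -0.9815, 0.191, 0.3353], [-0.9995, -0.011, 0.0295, -0.0228], [-0.0269, -0.1914, -0.9812, 0.8876], [0.0, 0.0, 0.0, 1.0]]
```

View pics/top0.png

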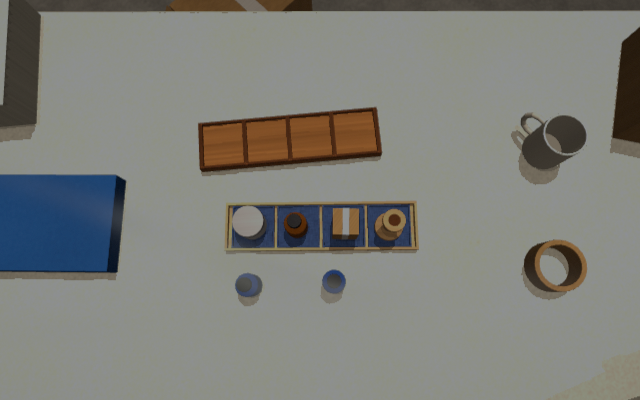

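View pics/scene0.png

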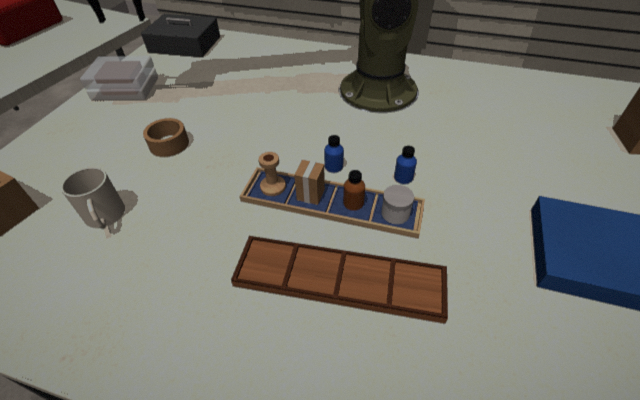

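Top view, where image left is the robot's left (+y):
- **Tray:** tin (248,222), amber bottle (296,224), carton (346,222), candlestick (392,224).
- **Rack:** the dark-battened display around (290,140), empty and on the far side.
- **Look-alikes:** blue bottles at (247,285) and (334,282), to be left alone. The blue box at (60,222), mug (552,140) and ring (558,266) are irrelevant.

Next I rectify the image for measuring.

```bash
cat > h.py <<'E'
from bench import ctrl,get_image
import cv2,numpy as np
def P(im):
    R=np.linalg.inv(im["T"]);K=np.array([[im["fx"],0,im["cx"]],[0,im["fy"],im["cy"]],[0,0,1]]);return K@R[:3]
def rect(im,z,x0,x1,y0,y1,s):
    # output: columns = y from y1 down to y0 , rows = x from x1 down to x0, s px per m
    M=P(im);H=M[:,[0,1]];H=np.c_[H,M[:,2]*z+M[:,3]]
    A=np.array([[0,-1/s,x1],[-1/s,0,y1],[0,0,1]])
    return cv2.warpPerspective(im["pixels"][:,:,::-1].copy(),np.linalg.inv(H@A),(int((y1-y0)*s),int((x1-x0)*s)),flags=cv2.INTER_CUBIC)
def unproj(im,uv,z):
    M=P(im);H=np.c_[M[:,[0,1]],M[:,2]*z+M[:,3]];uv=np.atleast_2d(uv)
    p=np.linalg.solve(H,np.c_[uv,np.ones(len(uv))].T);return (p[:2]/p[2]).T
def proj(im,X):
    X=np.atleast_2d(X);p=P(im)@np.c_[X,np.ones(len(X))].T;return (p[:2]/p[2]).T
E
python3 - <<'E'
from h import *
im=get_image("top")
print(unproj(im,[[226,205],[416,202],[418,250],[227,251]],.016).round(3).tolist(),unproj(im,[[199,123],[377,109],[381,153],[202,169]],.026).round(3).tolist())
a=rect(im,.016,.28,.66,-.25,.25,1500)
b=get_image("scene")
print(unproj(b,[[249,172],[423,205],[418,232],[241,197]],.016).round(3).tolist(),unproj(b,[[252,238],[447,268],[445,315],[234,280]],.026).round(3).tolist())
cv2.imwrite("pics/r.png",a)
E
```

```text
[[0.505, 0.185], [0.515, -0.194], [0.42, -0.195], [0.413, 0.177]] [[0.674, 0.248], [0.706, -0.118], [0.612, -0.125], [0.576, 0.235]]
[[0.443, -0.205], [0.434, 0.183], [0.507, 0.182], [0.519, -0.189]] [[0.619, -0.117], [0.581, 0.242], [0.672, 0.247], [0.711, -0.109]]
```

View pics/r.png

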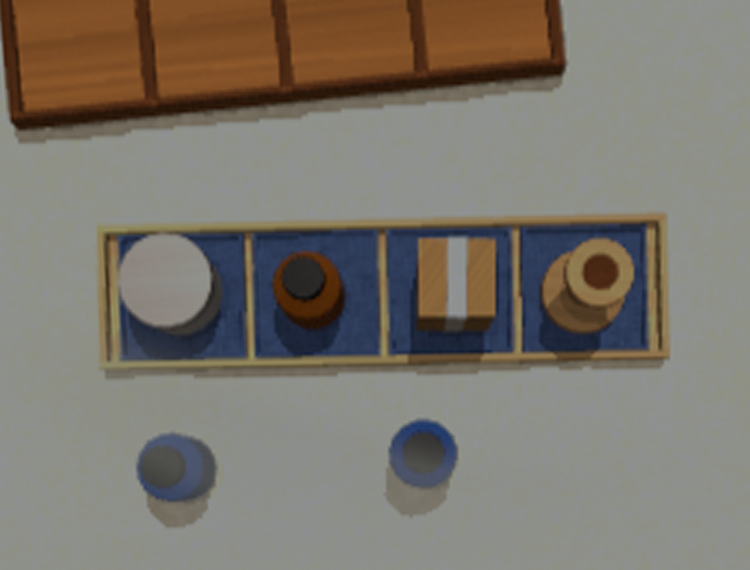

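The rectified view (col → y = 0.25 − c/1500, row → x = 0.66 − r/1500) puts the tray corners at (98,228), (666,214), (668,357) and (100,368). That gives 379 × 94 mm, which matches the stated size. I'll overlay model outlines in both views to check the poses.

```bash
cat > ov.py <<'E'
from h import *
TR=(.4655,-.0053,.022); DI=(.644,.063,.100)
G={'tin':(.4651,.131,.064,.030),'bottle':(.4616,.0417,.094,.013),'candle':(.4652,-.1386,.094,.021)}
def w(p,x,y,z): c,s=np.cos(p[2]),np.sin(p[2]); return [p[0]+c*x-s*y,p[1]+s*x+c*y,z]
def box(p,x,y,a,b,z): return [w(p,x+i*a/2,y+j*b/2,z) for i,j in((1,1),(1,-1),(-1,-1),(-1,1))]
def draw(im,G,car,roi,s):
    a=cv2.resize(im["pixels"][:,:,::-1],None,fx=s,fy=s,interpolation=cv2.INTER_CUBIC)
    def L(X,c): cv2.polylines(a,[np.int32(((proj(im,X)+.5)*s-.5)*16)],True,c,1,cv2.LINE_AA,4)
    L(box(TR,0,0,.096,.380,.016),(0,255,0)); L(box(DI,0,0,.098,.372,.026),(0,255,0))
    for y in(.135,.045,-.045,-.135): L(box(DI,0,y,.088,.082,.026),(255,255,0))
    t=np.linspace(0,6.2,40)
    for x,y,z,r in G.values(): L(np.c_[x+r*np.cos(t),y+r*np.sin(t),0*t+z],(255,0,255))
    if car: L(box(car,0,0,.048,.048,.084),(255,0,255))
    x0,y0,x1,y1=[int(v*s) for v in roi]; return a[y0:y1,x0:x1]
E
python3 - <<'E'
from ov import *
car=(.4638,-.0522,.0)
a=draw(get_image("top"),G,car,(190,100,430,260),3.3)
cv2.imwrite("pics/o1.png",a)
a=draw(get_image("scene"),G,car,(225,140,455,325),3.2)
cv2.imwrite("pics/o2.png",a)
E
```

```text
(no output)
```

View pics/o1.png

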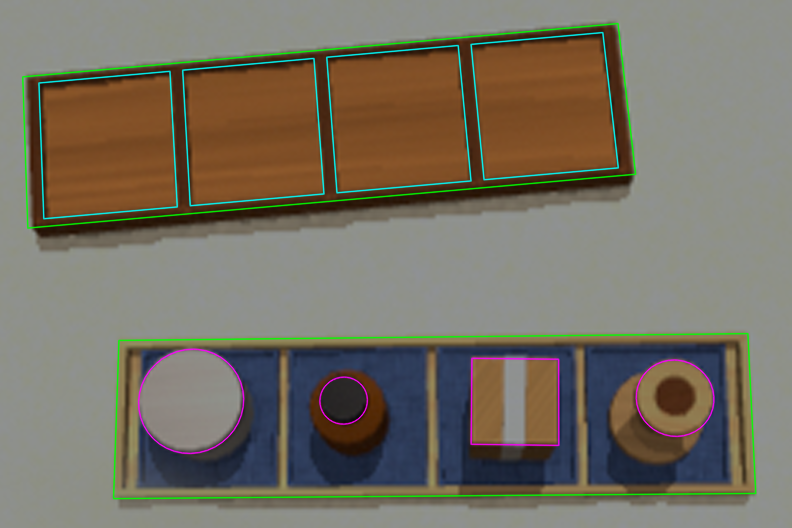

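View pics/o2.png

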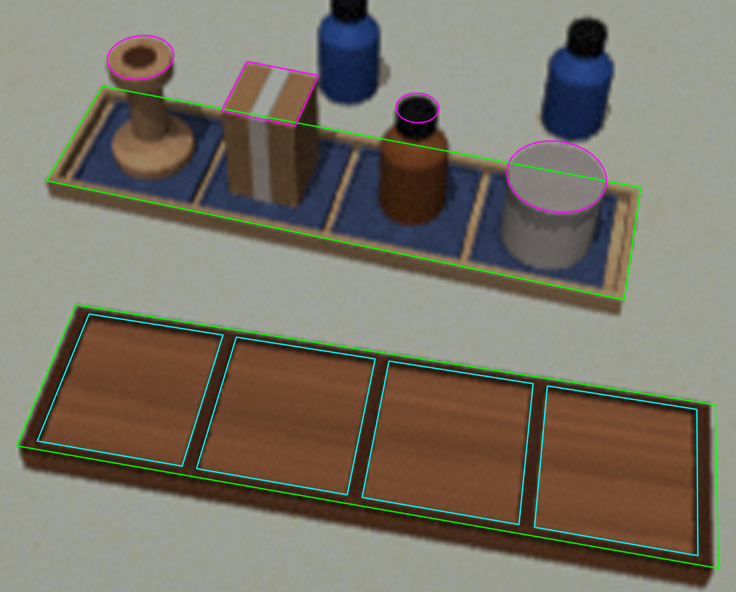

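Both overlays agree with the edges to 1–2 mm: the rack (green and cyan), the tray rim, and all four gift tops. The amber bottle is in the tray at o1 (343,400). The blue ones at o2 (348,60) and (578,85) are outside the tray. First reach is the tin, gripped at its lid. The tool will close along the tray's x, and a small planner converts targets into tool axes.

```bash
cat > plan.py <<'E'
import sys,numpy as np
from scipy.spatial.transform import Rotation as R
from bench import ctrl
from ov import TR,DI,w
s=ctrl.get_state();M=R.from_rotvec(s["tool_rot"]).as_matrix();p=s["position"]
h=np.arctan2(M[1,0],M[0,0])
print("t",round(s["time"],2),"pos",p.round(4),"head",round(h,4),"tilt",M[:2,2].round(4),"grip",round(s["grip_width"]*87,1),round(s["grip_force"],1),"F",s["ft_force"].round(1))
T={'tin':(.4651,.131,.022),'bottle':(.4616,.0417,.022),'carton':(.4638,-.0522,0.),'candle':(.4652,-.1386,.022)}
for i,y in enumerate((.135,.045,-.045,-.135)): T['p%d'%(i+1)]=tuple(w(DI,0,y,0)[:2])+(DI[2],)
for a in sys.argv[1:]:
    x,y,g=T[a];t=g+np.pi/2;d=np.array([x,y])-p[:2]
    print(a,np.round((x,y),4),"turn(tool z)",round(h-t,4),"shift after turn x,y mm",round(1e3*(np.cos(t)*d[0]+np.sin(t)*d[1]),1),round(1e3*(np.sin(t)*d[0]-np.cos(t)*d[1]),1),
     "before turn",round(1e3*(np.cos(h)*d[0]+np.sin(h)*d[1]),1),round(1e3*(np.sin(h)*d[0]-np.cos(h)*d[1]),1))
E
python3 -m crank '[[[0,0,0,-0.12,-1],[0,0,0,-0.12,-1],[0,0,0,-0.12,-1],[0,0,0,-0.12,-1],[0,0,0,-0.12,-1],[0,0,0,-0.12,-1],[0,0,0,-0.12,-1],[0,0,0,-0.12,-1],[0,0,0,-0.12,-1],[0,0,0,-0.12,-1]]]' 20; python3 plan.py tin p4
```

```text
time: 1.13
position: [0.2245, -0.61, 0.1919]
tool_rot: [-2.235, -2.208, 0.0]
ft_force: [-0.5, 0.3, -0.4]
grip_width: 0.999
grip_force: 0.0
t 1.13 pos [ 0.2245 -0.61    0.1919] head 1.5587 tilt [-0.0001  0.0001] grip 86.9 0.0 F [-0.5  0.3 -0.4]
tin [0.4651 0.131 ] turn(tool z) -0.0341 shift after turn x,y mm 735.5 256.9 before turn 743.8 231.6
p4 [ 0.6575 -0.0713] turn(tool z) -0.1121 shift after turn x,y mm 492.7 484.6 before turn 543.8 426.4
```

```bash
python3 -m crank '[[[0,0,0,-0.034,-1],[30,28,0,0,-1],[30,28,0,0,-1],[30,28,0,0,-1],[30,28,0,0,-1],[30,28,0,0,-1],[30,28,0,0,-1],[30,28,0,0,-1],[30,28,0,0,-1],[30,28,0,0,-1]]]' && python3 -m crank '[[[40,0,0,0,-1],[40,0,0,0,-1],[40,0,0,0,-1],[40,0,0,0,-1],[40,0,0,0,-1],[40,0,0,0,-1],[40,0,0,0,-1],[40,0,0,0,-1],[40,0,0,0,-1],[0,0,0,0,-1]]]'; python3 plan.py tin
```

```text
time: 1.97
position: [0.4732, -0.3344, 0.1923]
tool_rot: [2.203, 2.238, -0.001]
ft_force: [0.4, 0.0, -0.2]
grip_width: 1.0
grip_force: 0.0
time: 2.8
position: [0.466, 0.0335, 0.1927]
tool_rot: [-2.189, -2.252, -0.004]
ft_force: [-0.2, 0.5, -0.0]
grip_width: 0.999
grip_force: 0.0
t 2.8 pos [0.466  0.0335 0.1927] head 1.5991 tilt [0.0017 0.0024] grip 86.9 0.0 F [-0.2  0.5 -0. ]
tin [0.4651 0.131 ] turn(tool z) 0.0063 shift after turn x,y mm 97.5 1.3 before turn 97.5 1.9
```

```bash
python3 -m crank '[[[34,0,0,0,-1],[34,0,0,0,-1],[29.5,0,0,0,-1],[0,0,20,0,-1],[0,0,40,0,-1],[0,0,30,0,-1],[0,0,0,0,-1],[0,0,0,0,-1]]]'; python3 plan.py tin
```

```text
time: 3.47
position: [0.4638, 0.1213, 0.1013]
tool_rot: [-2.201, -2.238, 0.003]
ft_force: [0.5, -0.1, -0.4]
grip_width: 1.0
grip_force: 0.0
t 3.47 pos [0.4638 0.1213 0.1013] head 1.5872 tilt [-0.0031  0.0003] grip 87.0 0.0 F [ 0.5 -0.1 -0.4]
tin [0.4651 0.131 ] turn(tool z) -0.0056 shift after turn x,y mm 9.7 1.6 before turn 9.7 1.5
```

```bash
python3 -m crank '[[[9.7,1.5,0,0,-1],[0,0,0,0,-1],[0,0,22,0,-1],[0,0,22,0,-1],[0,0,20,0,-1],[0,0,0,0,-1],[0,0,0,0,-1]]]'; python3 plan.py tin
```

```text
time: 4.05
position: [0.4668, 0.131, 0.039]
tool_rot: [2.204, 2.239, 0.0]
ft_force: [-0.7, 0.4, 0.9]
grip_width: 0.998
grip_force: 0.0
t 4.05 pos [0.4668 0.131  0.039 ] head 1.5867 tilt [0.0003 0.0002] grip 86.8 0.0 F [-0.7  0.4  0.9]
tin [0.4651 0.131 ] turn(tool z) -0.0061 shift after turn x,y mm -0.0 -1.7 before turn -0.0 -1.7
```

```bash
python3 -m crank '[[[0,0,0,0,0.7],[0,0,0,0,0.7],[0,0,0,0,0.7],[0,0,0,0,0.7],[0,0,0,0,0.7],[0,0,0,0,0.7]]]' 20; python3 -m crank '[[[0,0,-15,0,0.7],[0,0,-30,0,0.7],[0,0,-30,0,0.7],[0,0,-30,0,0.7],[0,0,-15,0,0.7],[0,0,0,0,0.7]]]'; python3 plan.py p4
```

```text
time: 4.55
position: [0.4664, 0.1311, 0.0382]
tool_rot: [2.203, 2.239, 0.0]
ft_force: [0.0, -0.5, -0.5]
grip_width: 0.634
grip_force: 0.0
time: 5.05
position: [0.4688, 0.1319, 0.1617]
tool_rot: [2.2, 2.236, 0.007]
ft_force: [0.6, -0.9, 0.8]
grip_width: 0.2
grip_force: 0.0
t 5.05 pos [0.4688 0.1319 0.1617] head 1.5868 tilt [ 0.0069 -0.0001] grip 17.4 0.0 F [ 0.6 -0.9  0.8]
p4 [ 0.6575 -0.0713] turn(tool z) -0.084 shift after turn x,y mm -221.0 167.4 before turn -206.2 185.4
```

The fingers needed longer than I allowed and I lifted before they had closed. I'll check the tin.

Run:
```python
from ov import *
a=draw(get_image("scene"),G,(.4638,-.0522,0),(225,60,455,245),3.2)
cv2.imwrite("pics/c1.png",a)
```

```text
(no output)
```

View pics/c1.png

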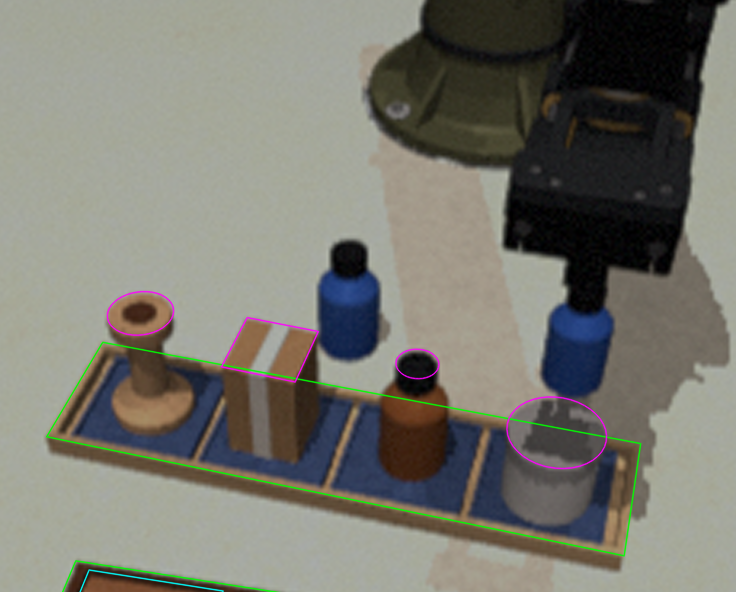

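The tin is untouched, still at c1 (555,460). I'll go back down, give the fingers time and check.

```bash
python3 -m crank '[[[0,0,0,0,-1],[0,0,0,0,-1],[0,0,0,0,-1],[0,0,0,0,-1],[0,0,0,0,-1],[0,0,0,0,-1],[0,0,0,0,-1],[0,0,0,0,-1],[0,0,0,0,-1],[0,0,0,0,-1]]]'; python3 -m crank '[[[0,0,0,0,-1],[0,0,0,0,-1]]]'; python3 plan.py tin
python3 - <<'E'
from h import *
im=get_image("scene");p=ctrl.get_state()["position"]
q=proj(im,[p,p+[.045,0,0],p-[.045,0,0]]);print(q)
a=im["pixels"][:,:,::-1].copy()
for u in q: cv2.circle(a,(int(u[0]),int(u[1])),2,(0,255,0),-1)
cv2.imwrite("pics/c2.png",cv2.resize(a[60:260,300:500],None,fx=3,fy=3))
E
```

```text
time: 5.93
position: [0.4662, 0.1312, 0.1579]
tool_rot: [2.203, 2.239, -0.0]
ft_force: [0.8, -0.7, 0.5]
grip_width: 0.853
grip_force: 0.0
time: 6.1
position: [0.4663, 0.1312, 0.1579]
tool_rot: [2.203, 2.239, -0.0]
ft_force: [-0.5, -0.1, -0.2]
grip_width: 0.97
grip_force: 0.0
t 6.1 pos [0.4663 0.1312 0.1579] head 1.5868 tilt [ 0.0001 -0.0001] grip 84.4 0.0 F [-0.5 -0.1 -0.2]
tin [0.4651 0.131 ] turn(tool z) -0.006 shift after turn x,y mm -0.1 -1.2 before turn -0.1 -1.2
[[405.13189561 158.30838503]
 [400.90075869 175.2296664 ]
 [409.01678014 142.77184597]]
```

View pics/c2.png

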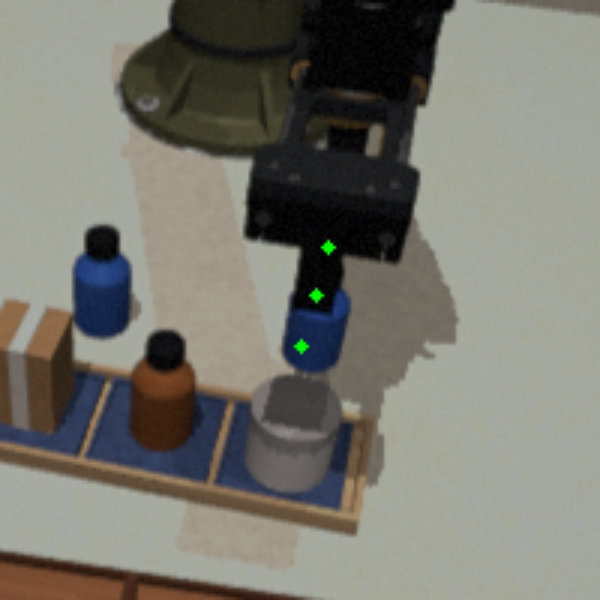

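Run:
```python
from h import *
im=get_image("scene");p=ctrl.get_state()["position"]
for z in (.158,.193,.228,.263): print(z,[proj(im,[p[0]+dx,p[1]+dy,z]).round(0).tolist()[0] for dx,dy in((.095,.0375),(.095,-.0375),(.058,.01),(.0435,.01),(-.058,.01))])
a=im["pixels"][:,:,::-1].copy()
cv2.imwrite("pics/c3.png",cv2.convertScaleAbs(cv2.resize(a[60:180,360:460],None,fx=5,fy=5,interpolation=cv2.INTER_CUBIC),alpha=2,beta=20))
```

```text
0.158 [[419.0, 201.0], [373.0, 191.0], [406.0, 182.0], [407.0, 176.0], [415.0, 139.0]]
0.193 [[423.0, 185.0], [375.0, 176.0], [409.0, 166.0], [410.0, 160.0], [419.0, 124.0]]
0.228 [[427.0, 168.0], [376.0, 159.0], [412.0, 149.0], [413.0, 143.0], [422.0, 107.0]]
0.263 [[432.0, 150.0], [379.0, 140.0], [416.0, 130.0], [417.0, 125.0], [426.0, 89.0]]
```

View pics/c3.png

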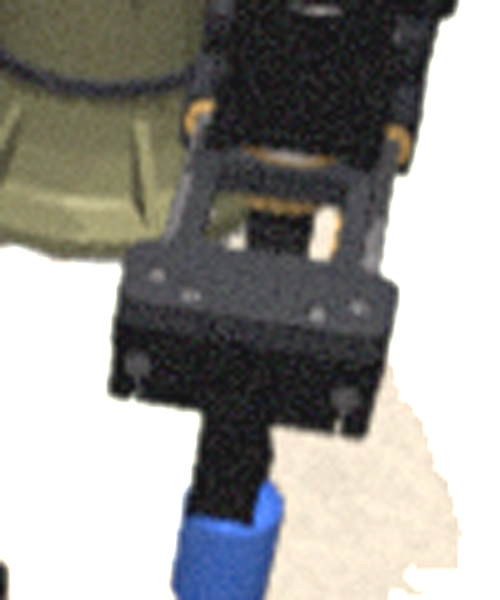

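The near finger tip is at (406,163) and the body's lower edge runs (382,138)–(433,147). The reported pose predicts (406,180) and (376,159)–(427,168). So the tool is either about 35 mm higher or about 43 mm nearer the robot than the state says. The top view will tell which.

Run:
```python
from h import *
im=get_image("top");p=ctrl.get_state()["position"]
s=4;a=cv2.convertScaleAbs(cv2.resize(im["pixels"][:,:,::-1],None,fx=s,fy=s,interpolation=cv2.INTER_CUBIC),alpha=1.7,beta=15)
for dx,z,c in((0,.228,(0,255,0)),(0,.263,(0,0,255)),(-.043,.228,(255,0,255))):
    X=[[p[0]+dx+i*.095,p[1]+j*.0375,z] for i,j in((1,1),(1,-1),(-1,-1),(-1,1))]
    cv2.polylines(a,[np.int32(proj(im,X)*s)],True,c,1)
cv2.imwrite("pics/t1.png",a[150*s:290*s,190*s:340*s])
```

```text
(no output)
```

View pics/t1.png

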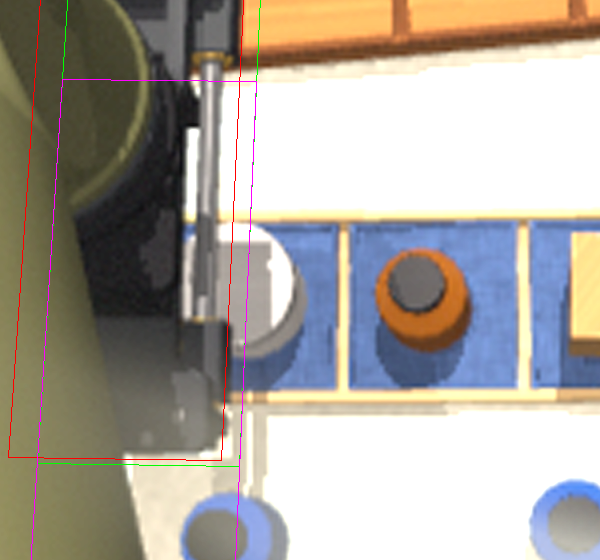

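The red outline (same x,y, 35 mm higher) matches the body's near edge at t1 (220,455). So the height reading is about 35 mm too low, while x and y are good. That explains why the fingers closed above the tin. I'll descend in stages and check the tip height in the picture as I go.

```bash
python3 -m crank '[[[0,-1,15,0,-1],[0,0,30,0,-1],[0,0,30,0,-1],[0,0,30,0,-1],[0,0,10,0,-1],[0,0,0,0,-1],[0,0,0,0,-1],[0,0,0,0,-1]]]'; python3 plan.py tin
python3 - <<'E'
from h import *
im=get_image("scene");p=ctrl.get_state()["position"]
s=6;a=cv2.convertScaleAbs(cv2.resize(im["pixels"][:,:,::-1],None,fx=s,fy=s,interpolation=cv2.INTER_CUBIC),alpha=1.8,beta=20)
for dz,c in((0,(0,255,0)),(.03,(255,0,255)),(.036,(0,0,255)),(.042,(0,200,255))):
    X=[[p[0]+.0435+i*.015,p[1]+j*.0095,p[2]+dz] for i,j in((1,1),(1,-1),(0,-1),(0,1))]
    cv2.polylines(a,[np.int32(proj(im,X)*s)],True,c,1)
cv2.imwrite("pics/c4.png",a[130*s:230*s,350*s:450*s])
E
```

```text
time: 6.92
position: [0.4667, 0.1317, 0.0446]
tool_rot: [2.202, 2.238, 0.003]
ft_force: [0.7, -0.1, -0.1]
grip_width: 0.998
grip_force: 0.0
t 6.92 pos [0.4667 0.1317 0.0446] head 1.5868 tilt [0.0027 0.0004] grip 86.8 0.0 F [ 0.7 -0.1 -0.1]
tin [0.4651 0.131 ] turn(tool z) -0.006 shift after turn x,y mm -0.7 -1.7 before turn -0.7 -1.7
```

View pics/c4.png

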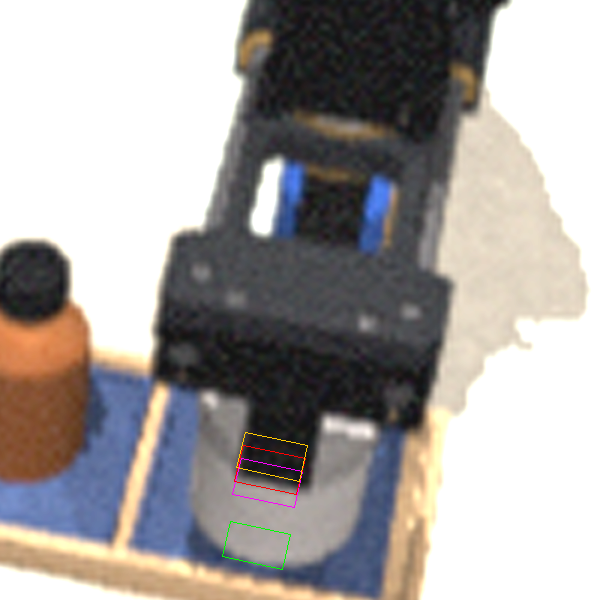

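The tip sits at c4 (285,485), so the height offset is about +39 mm and the true tip height is now about 84 mm, centred on the tin. I'll go down 46 mm and close with enough time.

```bash
python3 -m crank '[[[-0.5,-1.5,10,0,-1],[0,0,15,0,-1],[0,0,15,0,-1],[0,0,6,0,-1],[0,0,0,0,-1],[0,0,0,0,-1]]]'; python3 -m crank '[[[0,0,0,0,1],[0,0,0,0,1],[0,0,0,0,1],[0,0,0,0,1],[0,0,0,0,1],[0,0,0,0,1],[0,0,0,0,1],[0,0,0,0,1],[0,0,0,0,1],[0,0,0,0,1]]]' 20; python3 plan.py tin p4
```

```text
time: 7.47
position: [0.4639, 0.1308, -0.0028]
tool_rot: [2.203, 2.239, 0.0]
ft_force: [-0.6, 0.0, 0.2]
grip_width: 1.005
grip_force: 0.0
time: 8.3
position: [0.4643, 0.1307, -0.0028]
tool_rot: [2.203, 2.239, 0.001]
ft_force: [1.3, -0.2, 2.0]
grip_width: 0.664
grip_force: 20.1
t 8.3 pos [ 0.4643  0.1307 -0.0028] head 1.5867 tilt [0.001  0.0001] grip 57.8 20.1 F [ 1.3 -0.2  2. ]
tin [0.4651 0.131 ] turn(tool z) -0.0061 shift after turn x,y mm 0.3 0.8 before turn 0.3 0.8
p4 [ 0.6575 -0.0713] turn(tool z) -0.0841 shift after turn x,y mm -220.2 172.0 before turn -205.0 189.9
```

```bash
python3 -m crank '[[[0,0,-10,0,1],[0,0,-25,0,1],[0,0,-30,0,1],[0,0,-30,0,1],[0,0,-20,0,1],[0,0,0,0,1],[0,0,0,0,1]]]'; python3 -m crank '[[[-15,12,0,-0.04,1],[-25,21,0,-0.044,1],[-30,23,0,0,1],[-30,23,0,0,1],[-30,23,0,0,1],[-30,23,0,0,1],[-25,20,0,0,1],[-15,12,0,0,1],[0,0,0,0,1],[0,0,0,0,1]]]'; python3 plan.py p4
```

```text
time: 8.88
position: [0.4638, 0.1306, 0.1126]
tool_rot: [2.203, 2.238, 0.0]
ft_force: [0.4, 0.3, -2.6]
grip_width: 0.668
grip_force: 20.3
time: 9.72
position: [0.6362, -0.0554, 0.1088]
tool_rot: [-2.106, -2.324, 0.003]
ft_force: [-0.9, 1.3, -1.7]
grip_width: 0.667
grip_force: 20.4
t 9.72 pos [ 0.6362 -0.0554  0.1088] head 1.6691 tilt [-0.0052  0.0018] grip 58.0 20.4 F [-0.9  1.3 -1.7]
p4 [ 0.6575 -0.0713] turn(tool z) -0.0017 shift after turn x,y mm -17.9 19.6 before turn -17.9 19.6
```

```bash
python3 -m crank '[[[-10,10,0,0,1],[-8,9.5,0,0,1],[0,0,0,0,1],[0,0,0,0,1],[0,0,20,0,1],[0,0,25,0,1],[0,0,25,0,1],[0,0,15,0,1],[0,0,0,0,1],[0,0,0,0,1]]]'; python3 plan.py p4;  python3 - <<'E'
from ov import *
t=draw(get_image("scene"),{'tin':(.6575,-.0713,.075+.015,.03)},None,(200,150,470,330),2.9)
cv2.imwrite("pics/d1.png",cv2.convertScaleAbs(t,alpha=1.6,beta=15))
E
```

```text
time: 10.55
position: [0.6578, -0.0698, 0.0265]
tool_rot: [-2.105, -2.33, 0.001]
ft_force: [0.7, 0.5, -1.9]
grip_width: 0.663
grip_force: 20.4
t 10.55 pos [ 0.6578 -0.0698  0.0265] head 1.6719 tilt [-0.002   0.0006] grip 57.6 20.4 F [ 0.7  0.5 -1.9]
p4 [ 0.6575 -0.0713] turn(tool z) 0.0012 shift after turn x,y mm -1.5 -0.5 before turn -1.5 -0.5
```

View pics/d1.png

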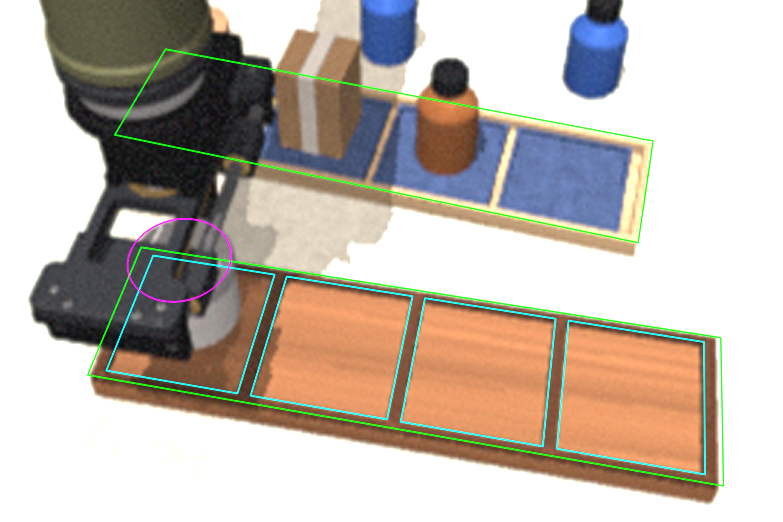

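The tin hangs upright over the rightmost place at d1 (200,300). I'll lower it and release.

```bash
python3 -m crank '[[[-1,0,8,0,1],[0,0,6,0,1],[0,0,3,0,1],[0,0,0,0,1],[0,0,0,0,1]]]'; python3 plan.py p4
```

```text
time: 11.02
position: [0.6589, -0.0718, 0.0098]
tool_rot: [-2.108, -2.329, 0.0]
ft_force: [0.7, -0.5, -1.1]
grip_width: 0.671
grip_force: 20.4
t 11.02 pos [ 0.6589 -0.0718  0.0098] head 1.6707 tilt [-0.0003 -0.    ] grip 58.4 20.4 F [ 0.7 -0.5 -1.1]
p4 [ 0.6575 -0.0713] turn(tool z) -0.0001 shift after turn x,y mm 0.6 -1.4 before turn 0.6 -1.4
```

```bash
python3 -m crank '[[[0.5,-1,1.5,0,1],[0,0,0,0,1],[0,0,0,0,1]]]'; python3 -m crank '[[[0,0,0,0,-1],[0,0,0,0,-1],[0,0,0,0,-1],[0,0,0,0,-1],[0,0,0,0,-1],[0,0,0,0,-1],[0,0,0,0,-1],[0,0,0,0,-1],[0,0,-10,0,-1],[0,0,-20,0,-1]]]' ; python3 -m crank '[[[0,0,-40,0,-1],[0,0,-40,0,-1],[0,0,-20,0,-1],[0,0,0,0,-1]]]'; python3 plan.py bottle
```

```text
time: 11.27
position: [0.658, -0.0713, 0.0085]
tool_rot: [2.107, 2.33, -0.0]
ft_force: [-0.1, 0.5, -1.6]
grip_width: 0.667
grip_force: 20.4
time: 12.1
position: [0.6558, -0.0714, 0.0366]
tool_rot: [-2.105, -2.327, 0.005]
ft_force: [0.2, -0.3, -0.2]
grip_width: 1.0
grip_force: 0.0
time: 12.43
position: [0.6618, -0.0708, 0.146]
tool_rot: [2.102, 2.323, 0.01]
ft_force: [0.4, 0.4, 0.4]
grip_width: 0.997
grip_force: 0.0
t 12.43 pos [ 0.6618 -0.0708  0.146 ] head 1.6709 tilt [ 0.0108 -0.0013] grip 86.8 0.0 F [0.4 0.4 0.4]
bottle [0.4616 0.0417] turn(tool z) 0.0781 shift after turn x,y mm 116.8 -197.7 before turn 131.9 -188.0
```

```bash
python3 -m crank '[[[0,0,0,0.078,-1],[12,-20,0,0,-1],[17,-30,0,0,-1],[20,-33,0,0,-1],[20,-33,0,0,-1],[20,-33,0,0,-1],[16,-28,0,0,-1],[12,-20,0,0,-1],[0,0,0,0,-1],[0,0,0,0,-1]]]'; python3 plan.py bottle
python3 - <<'E'
from h import *
im=get_image("top");cv2.imwrite("pics/d2.png",cv2.convertScaleAbs(cv2.resize(im["pixels"][90:280,190:430,::-1],None,fx=3,fy=3),alpha=1.6,beta=15))
E
```

```text
time: 13.27
position: [0.4579, 0.0413, 0.1388]
tool_rot: [2.193, 2.245, -0.002]
ft_force: [0.3, -0.6, 1.4]
grip_width: 0.998
grip_force: 0.0
t 13.27 pos [0.4579 0.0413 0.1388] head 1.5941 tilt [ 0.0011 -0.003 ] grip 86.8 0.0 F [ 0.3 -0.6  1.4]
bottle [0.4616 0.0417] turn(tool z) 0.0013 shift after turn x,y mm 0.3 3.8 before turn 0.3 3.8
```

```bash
python3 -m crank '[[[0.3,3.8,20,0,-1],[0,0,30,0,-1],[0,0,30,0,-1],[0,0,20,0,-1],[0,0,0,0,-1],[0,0,0,0,-1]]]'; python3 plan.py bottle
```

```text
time: 13.82
position: [0.462, 0.0417, 0.0378]
tool_rot: [-2.195, -2.243, 0.0]
ft_force: [0.4, -0.1, -0.5]
grip_width: 1.003
grip_force: 0.0
t 13.82 pos [0.462  0.0417 0.0378] head 1.5923 tilt [-0.0026  0.0022] grip 87.3 0.0 F [ 0.4 -0.1 -0.5]
bottle [0.4616 0.0417] turn(tool z) -0.0005 shift after turn x,y mm -0.0 -0.4 before turn -0.0 -0.4
```

```bash
python3 -m crank '[[[0,0,15,0,-1],[0,0,18,0,-1],[0,0,10,0,-1],[0,0,2,0,-1],[0,0,0,0,-1],[0,0,0,0,0],[0,0,0,0,1],[0,0,0,0,1],[0,0,0,0,1],[0,0,0,0,1]]]' 20; python3 -m crank '[[[0,0,0,0,1],[0,0,0,0,1],[0,0,0,0,1],[0,0,0,0,1],[0,0,0,0,1],[0,0,0,0,1],[0,0,0,0,1],[0,0,0,0,1],[0,0,0,0,1],[0,0,0,0,1]]]'; python3 plan.py bottle p3
```

```text
time: 14.65
position: [0.4626, 0.0416, -0.0062]
tool_rot: [2.196, 2.245, 0.0]
ft_force: [-0.4, 0.3, -0.1]
grip_width: 0.707
grip_force: 0.0
time: 15.48
position: [0.4624, 0.0417, -0.0065]
tool_rot: [2.197, 2.246, 0.0]
ft_force: [0.9, -0.8, 1.3]
grip_width: 0.499
grip_force: 20.0
t 15.48 pos [ 0.4624  0.0417 -0.0065] head 1.5928 tilt [ 0.0002 -0.0001] grip 43.4 20.0 F [ 0.9 -0.8  1.3]
bottle [0.4616 0.0417] turn(tool z) 0.0 shift after turn x,y mm 0.1 -0.8 before turn 0.1 -0.8
p3 [0.6485 0.0182] turn(tool z) -0.078 shift after turn x,y mm -41.9 182.9 before turn -27.5 185.6
```

```bash
python3 -m crank '[[[0,0,-10,0,1],[0,0,-25,0,1],[0,0,-30,0,1],[0,0,-30,0,1],[0,0,-10,0,1],[0,0,0,0,1],[0,0,0,-0.078,1],[0,0,0,0,1]]]'; python3 -m crank '[[[-4,15,0,0,1],[-6,25,0,0,1],[-7,32,0,0,1],[-7,32,0,0,1],[-7,32,0,0,1],[-6,27,0,0,1],[-5,20,0,0,1],[0,0,0,0,1],[0,0,0,0,1]]]'; python3 plan.py p3
```

```text
time: 16.15
position: [0.461, 0.0414, 0.0972]
tool_rot: [-2.105, -2.331, 0.003]
ft_force: [0.2, 0.5, -1.2]
grip_width: 0.503
grip_force: 20.0
time: 16.9
position: [0.6476, 0.0185, 0.0956]
tool_rot: [-2.106, -2.325, 0.003]
ft_force: [0.2, 0.2, -1.8]
grip_width: 0.499
grip_force: 20.0
t 16.9 pos [0.6476 0.0185 0.0956] head 1.6694 tilt [-0.0044  0.0016] grip 43.4 20.0 F [ 0.2  0.2 -1.8]
p3 [0.6485 0.0182] turn(tool z) -0.0014 shift after turn x,y mm -0.4 0.9 before turn -0.4 0.9
```

```bash
python3 -m crank '[[[0,0.5,15,0,1],[0,0,25,0,1],[0,0,25,0,1],[0,0,15,0,1],[0,0,0,0,1],[0,0,0,0,1]]]'; python3 plan.py p3
```

```text
time: 17.4
position: [0.6475, 0.0183, 0.0174]
tool_rot: [-2.106, -2.329, 0.003]
ft_force: [1.5, 0.9, -2.2]
grip_width: 0.499
grip_force: 20.0
t 17.4 pos [0.6475 0.0183 0.0174] head 1.671 tilt [-0.0025 -0.0001] grip 43.4 20.0 F [ 1.5  0.9 -2.2]
p3 [0.6485 0.0182] turn(tool z) 0.0002 shift after turn x,y mm -0.1 1.0 before turn -0.1 1.0
```

```bash
python3 -m crank '[[[0,1,7,0,1],[0,0,4,0,1],[0,0,1.5,0,1],[0,0,0,0,1],[0,0,0,0,1]]]'; python3 plan.py p3
```

```text
time: 17.82
position: [0.6503, 0.0183, 0.0064]
tool_rot: [2.107, 2.329, 0.001]
ft_force: [0.2, 0.4, -1.1]
grip_width: 0.496
grip_force: 20.0
t 17.82 pos [0.6503 0.0183 0.0064] head 1.6707 tilt [ 0.0007 -0.0001] grip 43.1 20.0 F [ 0.2  0.4 -1.1]
p3 [0.6485 0.0182] turn(tool z) -0.0001 shift after turn x,y mm 0.1 -1.8 before turn 0.1 -1.8
```

```bash
python3 -m crank '[[[0,-1.5,2,0,1],[0,0,0,0,1],[0,0,0,0,1]]]'; python3 -m crank '[[[0,0,0,0,-1],[0,0,0,0,-1],[0,0,0,0,-1],[0,0,0,0,-1],[0,0,0,0,-1],[0,0,0,0,-1],[0,0,0,0,-1],[0,0,0,0,-1],[0,0,-10,0,-1],[0,0,-20,0,-1]]]' ; python3 -m crank '[[[0,0,-40,0,-1],[0,0,-40,0,-1],[0,0,-25,0,-1],[0,0,0,0,-1],[0,0,0,0,-1]]]'; python3 plan.py carton
```

```text
time: 18.07
position: [0.6492, 0.0183, 0.0046]
tool_rot: [2.107, 2.329, 0.002]
ft_force: [0.5, -0.1, 0.7]
grip_width: 0.499
grip_force: 20.0
time: 18.9
position: [0.6464, 0.0178, 0.0322]
tool_rot: [-2.105, -2.327, 0.005]
ft_force: [0.3, -0.3, -0.8]
grip_width: 0.996
grip_force: 0.0
time: 19.32
position: [0.6499, 0.0186, 0.1418]
tool_rot: [2.105, 2.327, 0.004]
ft_force: [-0.4, 0.3, 0.4]
grip_width: 1.001
grip_force: 0.0
t 19.32 pos [0.6499 0.0186 0.1418] head 1.6709 tilt [ 0.0045 -0.0004] grip 87.1 0.0 F [-0.4  0.3  0.4]
carton [ 0.4638 -0.0522] turn(tool z) 0.1001 shift after turn x,y mm -70.8 -186.1 before turn -51.8 -192.2
```

```bash
python3 -m crank '[[[0,0,0,0.1,-1],[-6,-16,0,0,-1],[-10,-26,0,0,-1],[-13,-34,0,0,-1],[-13,-34,0,0,-1],[-12,-32,0,0,-1],[-10,-26,0,0,-1],[-7,-18,0,0,-1],[0,0,0,0,-1],[0,0,0,0,-1]]]'; python3 -m crank '[[[0,0,20,0,-1],[0,0,30,0,-1],[0,0,30,0,-1],[0,0,20,0,-1],[0,0,0,0,-1],[0,0,0,0,-1]]]';python3 plan.py carton
```

```text
time: 20.15
position: [0.4613, -0.0538, 0.1383]
tool_rot: [2.224, 2.219, -0.003]
ft_force: [0.6, 0.3, 0.1]
grip_width: 1.005
grip_force: 0.0
time: 20.65
position: [0.4623, -0.0513, 0.0381]
tool_rot: [-2.217, -2.221, -0.001]
ft_force: [0.1, 1.4, -0.2]
grip_width: 1.0
grip_force: 0.0
t 20.65 pos [ 0.4623 -0.0513  0.0381] head 1.5726 tilt [-0.0023  0.003 ] grip 87.0 0.0 F [ 0.1  1.4 -0.2]
carton [ 0.4638 -0.0522] turn(tool z) 0.0018 shift after turn x,y mm -0.9 1.5 before turn -0.9 1.5
```

```bash
python3 -m crank '[[[-0.9,1.5,15,0,-1],[0,0,17,0,-1],[0,0,10,0,-1],[0,0,2,0,-1],[0,0,0,0,-1],[0,0,0,0,0],[0,0,0,0,1],[0,0,0,0,1],[0,0,0,0,1],[0,0,0,0,1]]]' 20; python3 -m crank '[[[0,0,0,0,1],[0,0,0,0,1],[0,0,0,0,1],[0,0,0,0,1],[0,0,0,0,1],[0,0,0,0,1],[0,0,0,0,1],[0,0,0,0,1],[0,0,0,0,1]]]'; python3 plan.py carton p2
```

```text
time: 21.48
position: [0.4643, -0.0539, -0.0047]
tool_rot: [2.221, 2.221, 0.0]
ft_force: [-0.4, 0.2, 0.9]
grip_width: 0.707
grip_force: 0.0
time: 22.23
position: [0.4641, -0.0538, -0.005]
tool_rot: [2.221, 2.221, -0.0]
ft_force: [-0.7, -0.4, 1.9]
grip_width: 0.549
grip_force: 20.0
t 22.23 pos [ 0.4641 -0.0538 -0.005 ] head 1.5708 tilt [ 0.0001 -0.0002] grip 47.8 20.0 F [-0.7 -0.4  1.9]
carton [ 0.4638 -0.0522] turn(tool z) -0.0 shift after turn x,y mm 1.6 -0.3 before turn 1.6 -0.3
p2 [0.6395 0.1078] turn(tool z) -0.1 shift after turn x,y mm 143.3 190.6 before turn 161.6 175.4
```

```bash
python3 -m crank '[[[0,0,-10,0,1],[0,0,-25,0,1],[0,0,-30,0,1],[0,0,-30,0,1],[0,0,-20,0,1],[0,0,0,0,1],[0,0,0,-0.1,1],[0,0,0,0,1]]]'; python3 -m crank '[[[20,5,0,0,1],[30,10,0,0,1],[30,20,0,0,1],[25,30,0,0,1],[20,35,0,0,1],[10,35,0,0,1],[5,30,0,0,1],[2,18,0,0,1],[0,7,0,0,1],[0,0,0,0,1]]]'; python3 plan.py p2
```

```text
time: 22.9
position: [0.4633, -0.0538, 0.1096]
tool_rot: [-2.104, -2.332, 0.001]
ft_force: [-0.3, -0.4, -3.0]
grip_width: 0.55
grip_force: 20.0
time: 23.73
position: [0.6388, 0.107, 0.108]
tool_rot: [-2.107, -2.326, 0.002]
ft_force: [-0.2, -0.4, -2.4]
grip_width: 0.548
grip_force: 20.0
t 23.73 pos [0.6388 0.107  0.108 ] head 1.6696 tilt [-0.0029  0.0013] grip 47.6 20.0 F [-0.2 -0.4 -2.4]
p2 [0.6395 0.1078] turn(tool z) -0.0012 shift after turn x,y mm 0.7 0.7 before turn 0.7 0.7
```

Already centred, apart from about 1 mm in hand. Lowering.

```bash
python3 -m crank '[[[-0.7,0.5,15,0,1],[0,0,25,0,1],[0,0,30,0,1],[0,0,18,0,1],[0,0,0,0,1],[0,0,0,0,1]]]'; python3 plan.py p2
```

```text
time: 24.23
position: [0.6372, 0.1047, 0.0206]
tool_rot: [-2.107, -2.328, 0.005]
ft_force: [0.7, 0.3, -1.8]
grip_width: 0.551
grip_force: 20.0
t 24.23 pos [0.6372 0.1047 0.0206] head 1.6701 tilt [-0.0033 -0.0012] grip 48.0 20.0 F [ 0.7  0.3 -1.8]
p2 [0.6395 0.1078] turn(tool z) -0.0007 shift after turn x,y mm 2.8 2.6 before turn 2.8 2.6
```

```bash
python3 -m crank '[[[1.2,1,8,0,1],[0,0,4,0,1],[0,0,1,0,1],[0,0,0,0,1],[0,0,0,0,1],[0,0,0,0,1]]]'; python3 plan.py p2
```

```text
time: 24.73
position: [0.6407, 0.1073, 0.0095]
tool_rot: [2.107, 2.329, 0.001]
ft_force: [0.2, -0.4, -1.2]
grip_width: 0.557
grip_force: 20.0
t 24.73 pos [0.6407 0.1073 0.0095] head 1.6708 tilt [0.0009 0.    ] grip 48.5 20.0 F [ 0.2 -0.4 -1.2]
p2 [0.6395 0.1078] turn(tool z) -0.0 shift after turn x,y mm 0.6 -1.1 before turn 0.6 -1.1
```

```bash
python3 -m crank '[[[-0.7,-1,3.5,0,1],[0,0,0,0,1],[0,0,0,0,1]]]'; python3 -m crank '[[[0,0,0,0,-1],[0,0,0,0,-1],[0,0,0,0,-1],[0,0,0,0,-1],[0,0,0,0,-1],[0,0,0,0,-1],[0,0,0,0,-1],[0,0,0,0,-1],[0,0,-10,0,-1],[0,0,-20,0,-1]]]' ; python3 -m crank '[[[0,0,-40,0,-1],[0,0,-40,0,-1],[0,0,-25,0,-1],[0,0,0,0,-1],[0,0,0,0,-1]]]'; python3 plan.py candle
```

```text
time: 24.98
position: [0.6402, 0.1067, 0.006]
tool_rot: [2.107, 2.329, 0.002]
ft_force: [1.7, 0.2, 0.1]
grip_width: 0.551
grip_force: 20.0
time: 25.82
position: [0.6374, 0.1057, 0.0337]
tool_rot: [-2.105, -2.328, 0.006]
ft_force: [0.5, -0.1, -0.3]
grip_width: 0.994
grip_force: 0.0
time: 26.23
position: [0.6407, 0.107, 0.1432]
tool_rot: [2.105, 2.328, 0.005]
ft_force: [-0.5, 0.2, -0.6]
grip_width: 1.0
grip_force: 0.0
t 26.23 pos [0.6407 0.107  0.1432] head 1.6709 tilt [0.0044 0.0002] grip 87.0 0.0 F [-0.5  0.2 -0.6]
candle [ 0.4652 -0.1386] turn(tool z) 0.0781 shift after turn x,y mm -241.7 -180.8 before turn -226.8 -199.1
```

```bash
python3 -m crank '[[[0,0,0,0.078,-1],[-16,-12,0,0,-1],[-26,-20,0,0,-1],[-30,-23,0,0,-1],[-30,-23,0,0,-1],[-30,-23,0,0,-1],[-30,-23,0,0,-1],[-30,-23,0,0,-1],[-30,-20,0,0,-1],[-20,-14,0,0,-1]]]'; python3 -m crank '[[[0,0,0,0,-1],[0,0,20,0,-1],[0,0,20,0,-1],[0,0,10,0,-1],[0,0,0,0,-1],[0,0,0,0,-1]]]';python3 plan.py candle
```

```text
time: 27.07
position: [0.4603, -0.143, 0.1392]
tool_rot: [-2.2, -2.24, 0.005]
ft_force: [-0.3, -0.9, -0.2]
grip_width: 0.998
grip_force: 0.0
time: 27.57
position: [0.4634, -0.1387, 0.0899]
tool_rot: [-2.194, -2.245, -0.0]
ft_force: [-0.3, -0.7, -0.1]
grip_width: 0.997
grip_force: 0.0
t 27.57 pos [ 0.4634 -0.1387  0.0899] head 1.5939 tilt [-0.0015  0.0015] grip 86.7 0.0 F [-0.3 -0.7 -0.1]
candle [ 0.4652 -0.1386] turn(tool z) 0.0011 shift after turn x,y mm 0.0 1.8 before turn 0.0 1.8
```

```bash
python3 -m crank '[[[0,1.8,18,0,-1],[0,0,25,0,-1],[0,0,15,0,-1],[0,0,4,0,-1],[0,0,0,0,-1],[0,0,0,0,0],[0,0,0,0,1],[0,0,0,0,1],[0,0,0,0,1],[0,0,0,0,1]]]' 20; python3 -m crank '[[[0,0,0,0,1],[0,0,0,0,1],[0,0,0,0,1],[0,0,0,0,1],[0,0,0,0,1],[0,0,0,0,1],[0,0,0,0,1],[0,0,0,0,1],[0,0,0,0,1],[0,0,0,0,1]]]'; python3 plan.py candle p1
```

```text
time: 28.4
position: [0.466, -0.1398, 0.0291]
tool_rot: [2.196, 2.245, 0.0]
ft_force: [-0.4, -0.6, 0.6]
grip_width: 0.707
grip_force: 0.0
time: 29.23
position: [0.4657, -0.1396, 0.0285]
tool_rot: [2.197, 2.246, 0.0]
ft_force: [0.6, 0.1, 1.2]
grip_width: 0.458
grip_force: 19.5
t 29.23 pos [ 0.4657 -0.1396  0.0285] head 1.5929 tilt [ 0.0002 -0.0002] grip 39.8 19.5 F [0.6 0.1 1.2]
candle [ 0.4652 -0.1386] turn(tool z) 0.0001 shift after turn x,y mm 1.0 -0.5 before turn 1.0 -0.5
p1 [0.6305 0.1973] turn(tool z) -0.0779 shift after turn x,y mm 318.7 197.6 before turn 333.2 172.2
```

The opening reads 40 mm on the 42 mm cup. I'll test with a small lift.

```bash
python3 -m crank '[[[0,0,0,0,1],[0,0,0,0,1],[0,0,0,0,1],[0,0,-5,0,1],[0,0,-10,0,1],[0,0,0,0,1],[0,0,0,0,1]]]'; python3 plan.py p1
python3 - <<'E'
from h import *
im=get_image("scene");cv2.imwrite("pics/e1.png",cv2.convertScaleAbs(cv2.resize(im["pixels"][130:330,210:470,::-1],None,fx=3,fy=3,interpolation=cv2.INTER_CUBIC),alpha=1.6,beta=15))
E
```

```text
time: 29.82
position: [0.466, -0.1398, 0.0442]
tool_rot: [2.196, 2.244, 0.0]
ft_force: [-0.0, -0.2, -1.7]
grip_width: 0.453
grip_force: 19.6
t 29.82 pos [ 0.466  -0.1398  0.0442] head 1.5926 tilt [ 0.001 -0.001] grip 39.5 19.6 F [-0.  -0.2 -1.7]
p1 [0.6305 0.1973] turn(tool z) -0.0782 shift after turn x,y mm 319.0 197.4 before turn 333.5 171.8
```

View pics/e1.png

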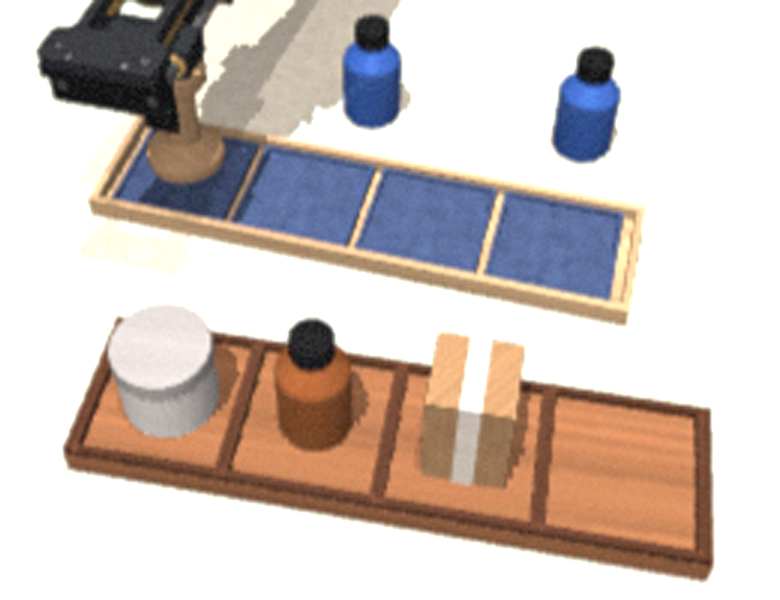

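Tin, bottle and carton stand in their places at e1 (165,370), (312,390) and (470,410). The candlestick hangs upright at (185,140). I'll lift it higher, carry it along the empty tray, then out to the leftmost place.

```bash
python3 -m crank '[[[0,0,-15,0,1],[0,0,-25,0,1],[0,0,-30,0,1],[0,0,-20,0,1],[0,0,-10,0,1],[0,0,0,-0.078,1],[0,0,0,0,1]]]'; python3 -m crank '[[[15,0,0,0,1],[25,0,0,0,1],[33,0,0,0,1],[35,5,0,0,1],[35,10,0,0,1],[35,14,0,0,1],[35,17,0,0,1],[35,17,0,0,1],[30,20,0,0,1],[20,25,0,0,1]]]';  python3 -m crank '[[[10,25,0,0,1],[8,25,0,0,1],[3,20,0,0,1],[0,14,0,0,1],[0,5,0,0,1],[0,0,0,0,1],[0,0,0,0,1]]]'; python3 plan.py p1
```

```text
time: 30.45
position: [0.4654, -0.1397, 0.1434]
tool_rot: [2.105, 2.331, -0.001]
ft_force: [0.4, 0.1, -2.1]
grip_width: 0.456
grip_force: 19.6
time: 31.28
position: [0.541, 0.1726, 0.1423]
tool_rot: [-2.103, -2.33, 0.002]
ft_force: [0.1, 0.4, 0.4]
grip_width: 0.455
grip_force: 19.6
time: 31.87
position: [0.6283, 0.198, 0.1426]
tool_rot: [-2.106, -2.329, 0.003]
ft_force: [-0.4, 0.4, -1.8]
grip_width: 0.452
grip_force: 19.6
t 31.87 pos [0.6283 0.198  0.1426] head 1.6709 tilt [-0.0023 -0.0002] grip 39.3 19.6 F [-0.4  0.4 -1.8]
p1 [0.6305 0.1973] turn(tool z) 0.0001 shift after turn x,y mm -0.9 2.2 before turn -0.9 2.2
```

```bash
python3 -m crank '[[[-1,1.5,15,0,1],[0,0,25,0,1],[0,0,30,0,1],[0,0,20,0,1],[0,0,0,0,1],[0,0,0,0,1],[0,0,0,0,1]]]'; python3 plan.py p1
```

```text
time: 32.45
position: [0.6317, 0.197, 0.0547]
tool_rot: [2.107, 2.329, 0.002]
ft_force: [-0.1, -0.1, -0.4]
grip_width: 0.456
grip_force: 19.6
t 32.45 pos [0.6317 0.197  0.0547] head 1.6707 tilt [0.0016 0.0005] grip 39.7 19.6 F [-0.1 -0.1 -0.4]
p1 [0.6305 0.1973] turn(tool z) -0.0001 shift after turn x,y mm 0.5 -1.1 before turn 0.5 -1.1
```

```bash
python3 -m crank '[[[-0.5,-1,8,0,1],[0,0,4,0,1],[0,0,2,0,1],[0,0,0,0,1],[0,0,0,0,1],[0,0,0,0,1]]]'; python3 plan.py p1
```

```text
time: 32.95
position: [0.6306, 0.1962, 0.0396]
tool_rot: [2.107, 2.33, 0.001]
ft_force: [-0.2, -0.7, -0.9]
grip_width: 0.454
grip_force: 19.6
t 32.95 pos [0.6306 0.1962 0.0396] head 1.6708 tilt [0.0004 0.0001] grip 39.5 19.6 F [-0.2 -0.7 -0.9]
p1 [0.6305 0.1973] turn(tool z) 0.0 shift after turn x,y mm 1.1 0.1 before turn 1.1 0.1
```

```bash
python3 -m crank '[[[0,0,0.5,0,1],[0,0,0,0,1]]]'; python3 -m crank '[[[0,0,0,0,-1],[0,0,0,0,-1],[0,0,0,0,-1],[0,0,0,0,-1],[0,0,0,0,-1],[0,0,0,0,-1],[0,0,0,0,-1],[0,0,0,0,-1],[0,0,-10,0,-1],[0,0,-20,0,-1]]]' ; python3 -m crank '[[[0,0,-35,0,-1],[0,0,-25,0,-1],[0,0,0,0,-1],[0,-30,0,0,-1],[0,-40,0,0,-1],[0,-40,0,0,-1],[0,-30,0,0,-1],[30,0,0,0,-1],[30,0,0,0,-1],[0,0,0,0,-1]]]'; python3 plan.py
python3 - <<'E'
from ov import *
c=[w(DI,0,y,0) for y in(.135,.045,-.045,-.135)]
Gp={k:(p[0],p[1],z,r) for k,p,z,r in zip("abcd",c,(.105,.095,.105,.075),(.021,.001,.013,.030))}
car=(c[1][0],c[1][1],.1)
def view(n,roi):
    import ov
    im=get_image(n); a=draw(im,Gp,None,roi,3)
    return cv2.convertScaleAbs(a,alpha=1.5,beta=15)
a=view("top",(190,80,390,180));b=view("scene",(225,190,455,325))
h=np.zeros((a.shape[0]+b.shape[0],max(a.shape[1],b.shape[1]),3),np.uint8)
h[:a.shape[0],:a.shape[1]]=a;h[a.shape[0]:,:b.shape[1]]=b;print(h.shape)
cv2.imwrite("pics/f1.png",cv2.resize(h,None,fx=.84,fy=.84) if h.shape[0]>600 else h)
E
```

```text
time: 33.12
position: [0.6307, 0.1963, 0.0395]
tool_rot: [2.107, 2.329, 0.001]
ft_force: [0.3, -0.4, 2.3]
grip_width: 0.456
grip_force: 19.5
time: 33.95
position: [0.6286, 0.1952, 0.0672]
tool_rot: [-2.106, -2.328, 0.006]
ft_force: [1.4, 1.1, -0.2]
grip_width: 0.989
grip_force: 0.0
time: 34.78
position: [0.4831, 0.2475, 0.1303]
tool_rot: [-2.1, -2.336, -0.006]
ft_force: [-1.0, 0.3, 0.7]
grip_width: 1.001
grip_force: 0.0
t 34.78 pos [0.4831 0.2475 0.1303] head 1.6769 tilt [0.0021 0.0033] grip 87.1 0.0 F [-1.   0.3  0.7]
(705, 690, 3)
```

View pics/f1.png

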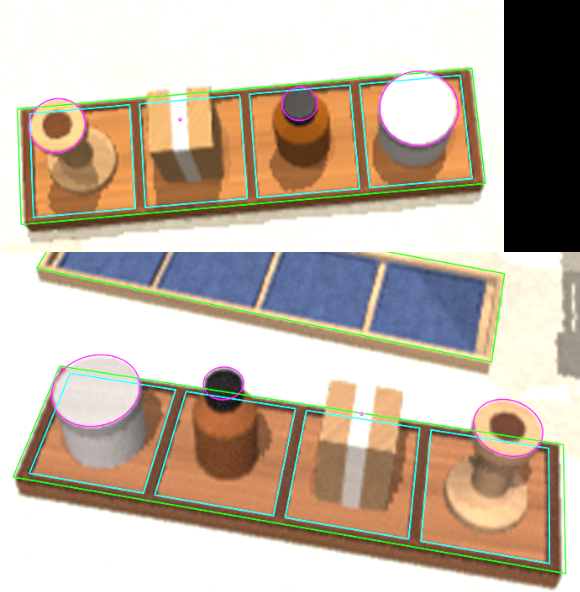

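The last picture shows all four gifts upright and centred to about 2 mm. From the robot's left they are candlestick (58,125), carton (185,125), bottle (300,105) and tin (418,110), all within their expected outlines, and the arm is clear. Handing in.

```bash
python3 -c "
from bench import job
print(job.close_job())"
```

```text
the job is handed in; nothing more can be done
None
```

All four gifts now stand upright, released and at rest on the display rack in reverse order (from the robot's left: candlestick, carton, bottle, tin), each centred to about 2 mm, and the job was handed in at about 35 s.

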